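# Reset the peak pointer and close the vacuum pump unit

## Robot

A 6-joint arm with a two-finger parallel gripper is mounted at the origin on the work surface. World frame = base frame: x ahead of the robot, y to its left, z up, the work surface at z = 0. Lengths are in m, angles in rad, forces in N, time in s.
With the tool pointing down it reaches from about 0.3 to 0.95 m from the base axis. Payload 3.1 kg.
Tool frame: the origin (TCP) lies at the very end of the fingers, on their centre line; the grasp point (between the pads) lies arm.grasp_offset behind it (arm.grasp_offset is the distance from the TCP to the grasp point, in m); z points along the fingers, y is the line along which they close (so a half turn about z gives the same grasp; the last joint's range is limited). The gripper opens to 85 mm and grips with 20 to 120 N. Pads are 22 mm wide; open, the fingers measure 114 mm over their backs; the gripper's body (76 mm by 85 mm) begins 54 mm behind the grasp point. The pads swing forward as they close: fully open they stand 13 mm farther back than shut.
Start: joints at [1.102, 0.308, 1.634, -0, 1.2, -0.07], TCP at [0.243, 0.576, 0.231] pointing down, gripper open.
Joint ranges: [-3.06, 3.06], [-0.79, 1.96], [0.05, 2.63], [-1.19, 4.34], [0.05, 2.64], [-2.94, 2.94]. Speed limits (rad/s): [2.79, 2.79, 3.14, 3.14, 3.14, 3.14].

## Interface

Orientations are given as a unit quaternion [x, y, z, w].
In Python, from workcell import sensors, eyes, ticket, arm gives the robot as it stands.
- The arm moves only by the tool apply_moves, never from a script. Its argument "targets" is a list of rows, each an object of numbers: "tx", "ty", "tz": the shift along the tool's x, y, z in m; "roll": the turn about the tool's z in rad. In form: [{"tx": .., "ty": .., "tz": .., "roll": ..}, ...]. A call has 1 to 12 rows; each row shifts and turns the commanded pose from where the row before left it, along the tool's axes as they then stand; what a row does not reach is not made up. A row lasts 1/12 s, in which the tool goes at most 41.7 mm and 7.16 degrees, less where a joint would pass 70% of its speed; a pose out of reach is approached as far as the arm can. A call is refused whole if a number of a shift passes 0.0417 or a number of a turn 0.125, either way. A call with a gripper value outside its range is refused whole. "hand" is the opening, from 0 (shut) to 1 (fully open), set as the call begins (left out, the last holds). The fingers move at their own pace and stop on an object; "grip_force" is the grip in N (left out, the last holds). Time passes only in rows, so rows that do not move let the fingers close. It gives the time, the measured TCP pose, the force, the opening and the grip force at its end, in the units of the state.
- sensors.read_state(): the state, without advancing time (a new reading comes with each control period).
- eyes.grab_frame(name): name is "scene" or "top" or "wrist"; returns the picture (420x560x3 uint8, red, green, blue); there is no depth.
- eyes.camera_info(name): a dict with "mtx" (3x3 intrinsics, pixels), "eye" and "rotation" of the camera in the world. Camera axes: x right, y up, looking along -z (the intrinsics and any distortion apply to the point x, -y, -z); pixel columns grow to the right and rows downward; lengths in m; the calibration is good to about 2 mm. A picture is of the moment at which its call begins: read the wrist's pose just before it. camera_info takes no time and is no camera call; for the wrist camera it gives the pose at the moment of the call.
- ticket.close_job(): hands the job in; it is judged then, once.
The state is a dict: "time": time; "joint_pos": joint angles; "qvel": joint speeds; "joint_efforts": joint torques, N m; "tcp_pos": TCP position; "eef_rot": TCP orientation; "wrist_force": force on the tool from outside, world axes, zero at the start; "wrist_torque": the same for the moment, N m; "width": finger opening in m; "finger_force": force on a finger pad.
Only numpy, scipy, OpenCV 4.12 (cv2) and the standard library are available. Lean on these libraries where they do the work, as an engineer would, in place of code of your own. Each camera call takes 0.05 s, during which the arm holds its last target. There are 200 camera calls.

## Task

Get the white vacuum pump unit ready for the next run: turn the bar knob on its top counter-clockwise (seen from above) until its pointer is back on its zero stop, and push the unit's front door shut until it seats in its catch. Either may come first. Do not knock over or shift the glass, flask, beaker, canister and bottle that stand on and around it.

Things in the scene. Friction and masses are not known exactly. Their poses are not given: they have to be found in the camera images.
- pump_unit: white metal box fixed to the table, 200 mm deep (x), 260 mm wide (y), 150 mm high, door on its front (-x). Origin at the centre of its underside; x to its back, y to the left for one facing its front, z up. A round black vent cap, 36 mm across, 26 mm high, fixed on its top at (65, -92) mm, is no part of the task.
- reset_knob_grip (a point): grip point of the reset knob, on its upright axis, 187 mm above the table, at (-20, 0) mm of the unit. Black disc 64 mm across (top at 164 mm) with an upright bar 61 mm long, 14 mm thick, top at 194 mm: grip the bar across its thickness. White dial 128 mm across below. Axes turn with the knob: x along the bar (pointer and white mark at its -x end), y across it, z up.
- reset_knob (a joint): angle of the knob in rad: 0 at the zero stop (the pointer points to the unit's front, -x, beside a small steel stop pin 12 mm high), growing clockwise seen from above, up to 5.4. Turns with about 0.06 N m of friction and stays where it is left.
- door_hinge (a point): foot of the door's upright hinge axis, at (-108.5, 125) mm of the unit, table height. Door: panel 15 mm thick (centred on the axis), 250 mm wide, from 12 to 142 mm above the table, dark window, a 14 mm proud grey pull near its free edge. Axes turn with the door: -y from the hinge to the free edge, -x out of the outer face.
- door_push (a point): point on the outer face of the door, 150 mm from the hinge axis, 115 mm above the table; same axes as door_hinge.
- unit_door (a joint): angle of the door in rad: 0 shut against the unit, growing as the free edge swings out towards the robot. A spring roller catch resists from about 0.06 to 0.03 (needs about 5 to 12 N at door_push), then draws the door in and holds it at 0.
- shot_glass: small clear shot glass, 44 mm across, 60 mm high, standing on the far left corner of the pump unit's top; origin at the centre of its underside
- flask: round glass flask on a cork ring, 116 mm across, 186 mm high, on the table in front of the unit's right side; origin at the centre of its underside
- beaker: clear glass beaker, 80 mm across, 110 mm high, on the table left of the unit; origin at the centre of its underside
- canister: white wipes canister, 86 mm across, 200 mm high, on the left part of the table; origin at the centre of its underside
- amber_bottle: amber glass bottle, 80 mm across, 180 mm high, on the right part of the table; origin at the centre of its underside

How it is judged:
By the outcome, as a careful person would: the job done as asked, in the order asked, and still so for the second after the job is handed in, with the robot touching nothing.
It also fails if it takes over 50 s, if anything falls off the work surface, if the arm or the gripper's body presses on something with over 40 N, if the wrist force passes 120 N, or if a joint passes its speed limit or range.

## Working session

There is one attempt and no reset: what is moved stays moved. The work goes in short steps, Python scripts to look and compute and a tool call to move; the robot and the scene stay as the last step left them, time stands still between calls to the robot, and variables do not carry over. Pictures are saved under pics/ and viewed, at most 10 in all, crops included, and the job is handed in when it is done.

Besides the shell and the picture viewer there is one more tool, called after "Call:" as name([rows], argument=value, ...), one row to a line, values as JSON. apply_moves: Moves the arm, as the interface text tells. Its arguments: {"type":"object","properties":{"targets":{"type":"array","items":{"type":"object","properties":{"tx":{"type":"number"},"ty":{"type":"number"},"tz":{"type":"number"},"roll":{"type":"number"}}}},"hand":{"type":"number"},"grip_force":{"type":"number"}},"required":["targets"]}

```bash
ls; mkdir -p pics; python3 - <<'E'
from workcell import sensors, eyes, ticket, arm
import cv2,numpy as np
for n in("scene","top"):
    f=eyes.grab_frame(n); cv2.imwrite(f"pics/{n}0.png",f[:,:,::-1]); i=eyes.camera_info(n); print(n,i)
s=sensors.read_state();print(s,arm.grasp_offset)
E
```

```text
pics
scene {'mtx': array([[425.45336981,   0.        , 284.59234933],
       [  0.        , 425.45336981, 216.40230762],
       [  0.        ,   0.        ,   1.        ]]), 'eye': array([1.16816356, 0.47371444, 1.15480588]), 'rotation': array([0.13423334, 0.28860563, 0.85600581, 0.4073601 ])}
top {'mtx': array([[534.97314133,   0.        , 283.47327277],
       [  0.        , 534.97314133, 214.46335012],
       [  0.        ,   0.        ,   1.        ]]), 'eye': array([ 0.47929837, -0.01697592,  1.92981627]), 'rotation': array([ 0.02061204, -0.02255011, -0.6982481 ,  0.71520363])}
{'time': 0.1, 'joint_pos': array([ 1.10229897e+00,  3.08943605e-01,  1.63509095e+00, -7.01502585e-06,
        1.19970647e+00, -6.97113124e-02]), 'qvel': array([ 0.00065919, -0.00219516, -0.00461069, -0.00081968, -0.00239558,
       -0.001037  ]), 'joint_efforts': array([-2.50481116e-04, -4.16405475e+01, -2.77644235e+01, -1.00628216e-05,
        4.00814752e-03,  1.78703335e-06]), 'tcp_pos': array([0.24237424, 0.57525873, 0.23013084]), 'eef_rot': array([ 1.98073049e-01,  9.80186673e-01, -1.03639404e-03, -2.82441981e-04]), 'wrist_force': array([-0.27174609, -0.93738246,  0.17744981]), 'wrist_torque': array([-0.01225302, -0.01786946,  0.00809807]), 'finger_force': 0.0, 'width': 0.08607853537644342} 0.0187
```

View pics/top0.png

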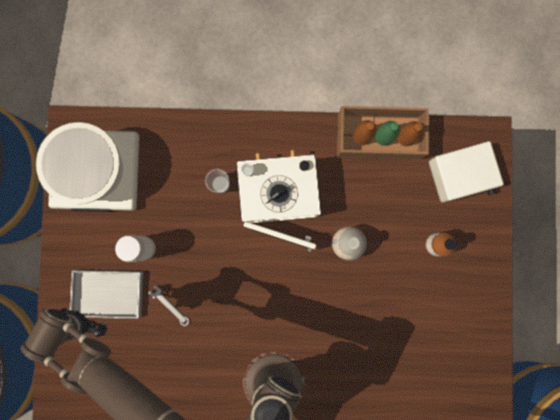

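View pics/scene0.png

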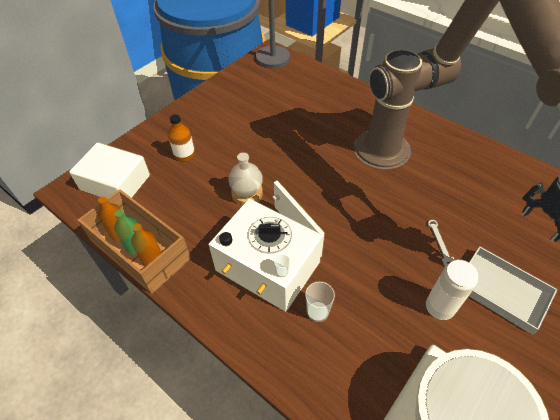

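The top view shows the unit at about (278,188), the knob at (279,194), and the door ajar from its hinge at (245,223) to its free edge at (315,245). The free edge is near the flask at (350,243). Next I'll measure these.

```bash
cat > h.py <<'E'
import numpy as np,cv2
from scipy.spatial.transform import Rotation as R
from workcell import sensors, eyes
def ray(i,u,v):
    K=i["mtx"]; d=np.array([(u-K[0,2])/K[0,0],-(v-K[1,2])/K[1,1],-1.])
    return i["eye"],R.from_quat(i["rotation"]).apply(d)
def onz(i,u,v,z):
    e,d=ray(i,u,v); return e+d*(z-e[2])/d[2]
def proj(i,p):
    q=R.from_quat(i["rotation"]).inv().apply(np.asarray(p)-i["eye"]); K=i["mtx"]
    return K[0,0]*q[0]/-q[2]+K[0,2], K[1,1]*q[1]/q[2]+K[1,2]
E
python3 - <<'E'
from h import *
i=eyes.camera_info("top"); f=cv2.imread("pics/top0.png")
c=f[130:290,170:390]; cv2.imwrite("pics/topc.png",cv2.resize(c,None,fx=3.6,fy=3.6,interpolation=cv2.INTER_CUBIC))
m=cv2.inRange(f,(150,150,150),(255,255,255)); m[:, :225]=0; m[:,335:]=0; m[:145]=0; m[270:]=0
cs,_=cv2.findContours(m,cv2.RETR_EXTERNAL,cv2.CHAIN_APPROX_NONE)
for k in cs:
    if cv2.contourArea(k)>150:
        r=cv2.minAreaRect(k); print(cv2.contourArea(k),r)
        for p in cv2.boxPoints(r): print(p,onz(i,*p,.15).round(4))
        print('c',onz(i,*r[0],.15))
E
```

```text
4903.5 ((279.5, 204.00001525878906), (93.26007843017578, 78.89320373535156), 85.2363510131836)
[236.31725 160.80692] [0.7645 0.1418 0.15  ]
[314.93793 154.25519] [ 0.7931 -0.1213  0.15  ]
[322.68274 247.19312] [ 0.4824 -0.1534  0.15  ]
[244.06207 253.74484] [0.4545 0.107  0.15  ]
c [ 0.6227947  -0.00646495  0.15      ]
```

View pics/topc.png

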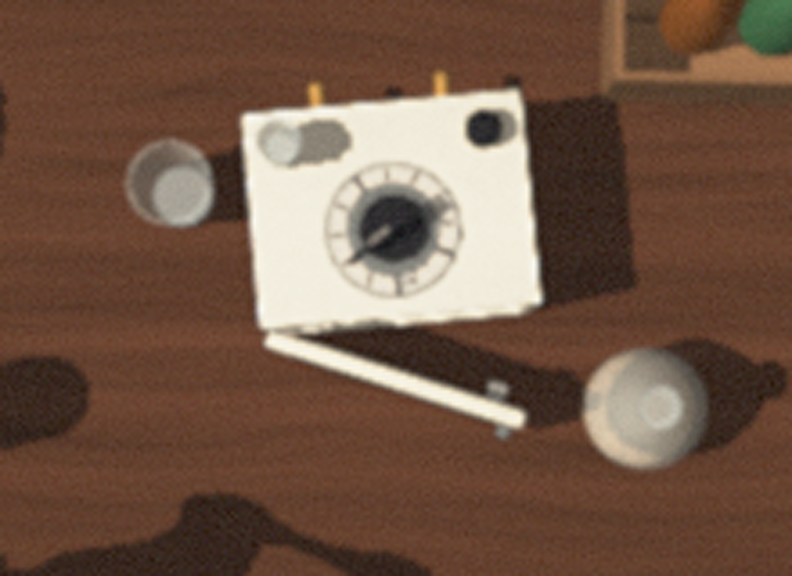

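The crop shows the box corners at about (262,328), (243,113), (520,91) and (542,305). The knob is at (397,229) with its bar towards (350,262), and the door runs from (268,341) to (523,418). I'll turn these into positions.

```bash
python3 - <<'E'
from h import *
i=eyes.camera_info("top")
w=lambda u,v,z: onz(i,u/3.6+170-.36,v/3.6+130-.36,z)[:2]
fl,bl,br,fr=[w(*p,.15) for p in((262,329),(243,114),(520,91),(542,304))]
c=(fl+bl+br+fr)/4
x=(bl-fl)+(br-fr); y=(fl-fr)+(bl-br)
print(c,np.linalg.norm(x)/2,np.linalg.norm(y)/2)
yaw=[np.arctan2(x[1],x[0]),np.arctan2(-y[0],y[1])]; print(yaw); t=np.mean(yaw)
Rz=np.array([[np.cos(t),-np.sin(t)],[np.sin(t),np.cos(t)]])
print('knob',c+Rz@[-.02,0],'seen',w(397,229,.18))
h=c+Rz@[-.1085,.125]; print('hinge',h)
a,b=w(268,341,.142),w(523,418,.142); print('door',a,b,np.linalg.norm(b-a))
d=b-a; ang=np.arctan2(d[0],-d[1]); print('door ang',t*1-0, ang, )
print('door angle rel', np.arctan2(-(Rz.T@d)[0],-(Rz.T@d)[1]))
p=w(352,261,.18)-w(397,229,.18); q=Rz.T@p; print('ptr in unit',q, 'angle cw from -x', np.arctan2(q[1],-q[0]))
print('flask',w(645,408,.06),'glass',w(283,142,.18), 'canister',onz(i,128,248,.2))
f=cv2.imread("pics/scene0.png")[170:320,190:350]; cv2.imwrite("pics/sc.png",cv2.resize(f,None,fx=3.7,fy=3.7,interpolation=cv2.INTER_CUBIC))
E
```

```text
[ 0.67725123 -0.00170933] 0.20062344348096742 0.25958923647410775
[np.float64(0.11951152341835182), np.float64(0.1106380634966514)]
knob [ 0.6573835  -0.00400575] seen [ 0.65581528 -0.00715216]
hinge [0.5551162  0.11000587]
door [0.55230941 0.11029529] [ 0.48659115 -0.12796682] 0.24715930882858658
door ang 0.1150747934575016 -0.26913151791401924
door angle rel 0.3842063113715209
ptr in unit [-0.02545063  0.04350132] angle cw from -x 1.041438847896722
flask [ 0.49943441 -0.25118561] glass [0.73319409 0.09904383] canister [0.46471809 0.47804681 0.2       ]
```

View pics/sc.png

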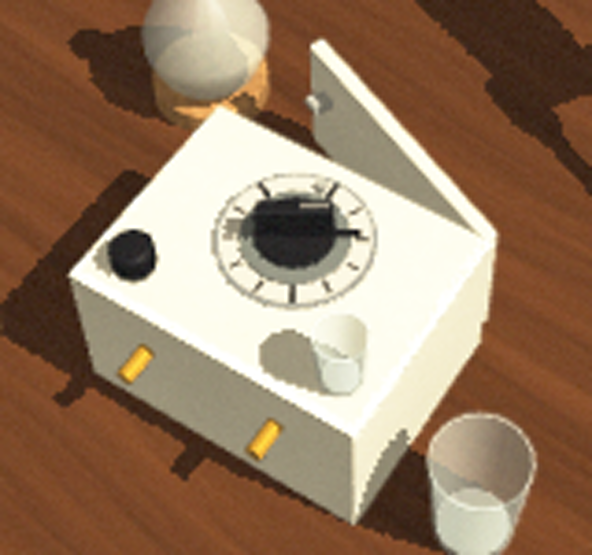

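The pointer is at about 1.04 rad: the white mark and tip at (360,235) point to the unit's front-left. The stop pin is at the front, near (320,185). I'll move above the knob.

Call:
apply_moves([
  {"tz": -0.03},
  {"tz": -0.03},
  {"tz": -0.03},
  {"tx": -0.0253,"ty": -0.0155},
  {"tx": -0.0253,"ty": -0.0155},
  {"tx": -0.0253,"ty": -0.0155},
  {"tx": -0.0253,"ty": -0.0155},
  {"tx": -0.0253,"ty": -0.0155},
  {"tx": -0.0253,"ty": -0.0155},
  {"tx": -0.0253,"ty": -0.0155},
  {"tx": -0.0253,"ty": -0.0155},
  {"tx": -0.0253,"ty": -0.0155},
], hand=1)

```text
schema error: expected keys tx, ty, tz, roll
```

Call:
apply_moves([
  {"tx": -0.0253,"ty": -0.0155},
  {"tx": -0.0253,"ty": -0.0155},
  {"tx": -0.0253,"ty": -0.0155},
  {"tx": -0.0253,"ty": -0.0155},
  {"tx": -0.0253,"ty": -0.0155},
  {"tx": -0.0253,"ty": -0.0155},
  {"tx": -0.0253,"ty": -0.0155},
  {"tx": -0.0253,"ty": -0.0155},
  {"tx": -0.0253,"ty": -0.0155},
  {"tx": -0.0253,"ty": -0.0155},
  {"tx": -0.0253,"ty": -0.0155},
  {"tx": -0.0253,"ty": -0.0155},
])

```text
schema error: expected keys tx, ty, tz, roll
```

Call:
apply_moves([
  {"tx": -0.0253,"ty": -0.0155},
  {"tx": -0.0253,"ty": -0.0155},
  {"roll": 0.105},
  {"roll": 0.105},
  {"roll": 0.105},
  {"roll": 0.105},
  {"roll": 0.105},
  {"tz": 0},
  {"tz": 0},
  {"tz": 0},
])

```text
schema error: expected keys tx, ty, tz, roll
```

```bash
python3 - <<'E'
from h import *
s=sensors.read_state(); i=eyes.camera_info("wrist"); f=eyes.grab_frame("wrist")[:,:,::-1]; cv2.imwrite("pics/w1.png",f)
M=R.from_quat(s["eef_rot"]).as_matrix()
print(s["time"],s["tcp_pos"],M.round(3).tolist(),s["joint_pos"],s["wrist_force"]); print(i["eye"],i["mtx"][0,0])
print('knob px',proj(i,[.657,-.005,.194]))
E
```

```text
0.1 [0.24237424 0.57525873 0.23013084] [[-0.922, 0.388, -0.001], [0.388, 0.922, -0.002], [0.0, -0.002, -1.0]] [ 1.10229897e+00  3.08943605e-01  1.63509095e+00 -7.01502585e-06
  1.19970647e+00 -6.97113124e-02] [-0.27174609 -0.93738246  0.17744981]
[0.17496383 0.6046429  0.37182921] 347.23620656073444
knob px (np.float64(-73.19961916303976), np.float64(767.82548666076))
```

View pics/w1.png

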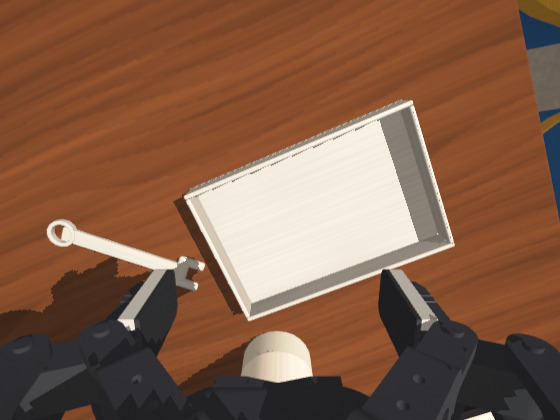

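The picture shows only the tray and wrench, because the arm hasn't moved: every row needs all four keys. Sending the moves again.

Call:
apply_moves([
  {"tx": 0,"ty": 0,"tz": -0.03,"roll": 0},
  {"tx": 0,"ty": 0,"tz": -0.03,"roll": 0},
  {"tx": 0,"ty": 0,"tz": -0.03,"roll": 0},
  {"tx": -0.0253,"ty": -0.0155,"tz": 0,"roll": 0},
  {"tx": -0.0253,"ty": -0.0155,"tz": 0,"roll": 0},
  {"tx": -0.0253,"ty": -0.0155,"tz": 0,"roll": 0},
  {"tx": -0.0253,"ty": -0.0155,"tz": 0,"roll": 0},
  {"tx": -0.0253,"ty": -0.0155,"tz": 0,"roll": 0},
  {"tx": -0.0253,"ty": -0.0155,"tz": 0,"roll": 0},
  {"tx": -0.0253,"ty": -0.0155,"tz": 0,"roll": 0},
  {"tx": -0.0253,"ty": -0.0155,"tz": 0,"roll": 0},
  {"tx": -0.0253,"ty": -0.0155,"tz": 0,"roll": 0},
], hand=1)

```text
time: 1.15
tcp_pos: [0.3988, 0.3576, 0.321]
eef_rot: [0.198, 0.98, -0.0, -0.0]
wrist_force: [0.4, -0.6, 0.6]
width: 0.0854
finger_force: 0.0
```

Call:
apply_moves([
  {"tx": -0.0253,"ty": -0.0155,"tz": 0,"roll": 0},
  {"tx": -0.0253,"ty": -0.0155,"tz": 0,"roll": 0},
  {"tx": -0.0253,"ty": -0.0155,"tz": 0,"roll": 0},
  {"tx": -0.0253,"ty": -0.0155,"tz": 0,"roll": 0},
  {"tx": -0.0253,"ty": -0.0155,"tz": 0,"roll": 0},
  {"tx": -0.0253,"ty": -0.0155,"tz": 0,"roll": 0},
  {"tx": -0.0253,"ty": -0.0155,"tz": 0,"roll": 0},
  {"tx": -0.0253,"ty": -0.0155,"tz": 0,"roll": 0},
  {"tx": -0.0253,"ty": -0.0155,"tz": 0,"roll": 0},
  {"tx": -0.0253,"ty": -0.0155,"tz": 0,"roll": 0},
  {"tx": -0.0253,"ty": -0.0155,"tz": 0,"roll": 0},
  {"tx": -0.0253,"ty": -0.0155,"tz": 0,"roll": 0},
])

```text
time: 2.15
tcp_pos: [0.6063, 0.0683, 0.3208]
eef_rot: [0.198, 0.98, -0.0, -0.0]
wrist_force: [-0.0, 0.9, 0.1]
width: 0.0853
finger_force: 0.0
```

Call:
apply_moves([
  {"tx": -0.0253,"ty": -0.0155,"tz": 0,"roll": 0},
  {"tx": -0.0253,"ty": -0.0155,"tz": 0,"roll": 0},
  {"tx": -0.0253,"ty": -0.0155,"tz": 0,"roll": 0},
  {"tx": 0,"ty": 0,"tz": 0,"roll": 0.105},
  {"tx": 0,"ty": 0,"tz": 0,"roll": 0.105},
  {"tx": 0,"ty": 0,"tz": 0,"roll": 0.105},
  {"tx": 0,"ty": 0,"tz": 0,"roll": 0.105},
  {"tx": 0,"ty": 0,"tz": 0,"roll": 0.105},
  {"tx": 0,"ty": 0,"tz": 0,"roll": 0},
  {"tx": 0,"ty": 0,"tz": 0,"roll": 0},
  {"tx": 0,"ty": 0,"tz": 0,"roll": 0},
])

```text
time: 3.07
tcp_pos: [0.6577, -0.0026, 0.321]
eef_rot: [0.445, 0.896, -0.0, -0.0]
wrist_force: [0.4, 0.1, -0.3]
width: 0.085
finger_force: 0.0
```

```bash
python3 - <<'E'
from h import *
s=sensors.read_state(); i=eyes.camera_info("wrist"); f=eyes.grab_frame("wrist")[:,:,::-1]; cv2.imwrite("pics/w2.png",f)
M=R.from_quat(s["eef_rot"]).as_matrix()
print(s["time"],s["tcp_pos"],M.round(3).tolist(),s["joint_pos"],s["wrist_force"]); print(i["eye"],i["mtx"][0,0])
print('knob px',proj(i,[.657,-.005,.194]))
E
```

```text
3.0667 [ 0.65767113 -0.00259549  0.32098328] [[-0.605, 0.797, -0.001], [0.797, 0.605, 0.0], [0.0, -0.0, -1.0]] [-7.01330280e-02  3.08442329e-01  1.45216562e+00 -7.85100830e-06
  1.38150344e+00 -7.19405037e-01] [ 0.37835775  0.09500568 -0.26097868]
[0.61397373 0.05712859 0.46266287] 347.23620656073444
knob px (np.float64(273.1846751707556), np.float64(199.45229843583763))
```

View pics/w2.png

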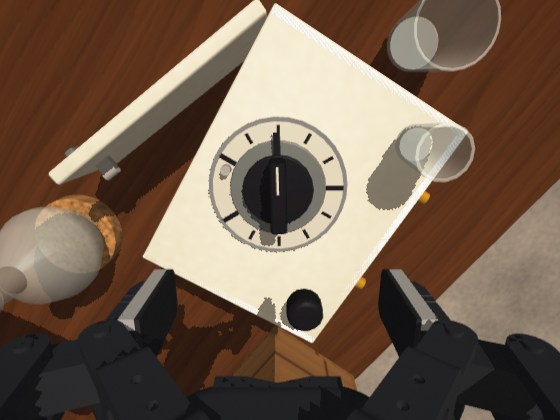

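The wrist view shows the bar nearly upright in the picture, pointer tip at (276,130) and tail at (279,235). The dial is centred at about (278,184), and the stop pin is at (225,171).

```bash
python3 - <<'E'
from h import *
s=sensors.read_state(); i=eyes.camera_info("wrist")
M=R.from_quat(s["eef_rot"]).as_matrix()
k=onz(i,278,184,.151); print('dial c',k)
g=cv2.cvtColor(cv2.imread("pics/w2.png"),cv2.COLOR_BGR2GRAY)
for r in (205,215,222,228): print(r,g[r,262:296])
tip=onz(i,276.5,130,.16); pin=onz(i,225,171,.156)
for n,p in(("tip",tip),("pin",pin)):
    d=(p-k)[:2]; print(n,p,np.linalg.norm(d),np.arctan2(d[1],d[0]))
print('tool x ang',np.arctan2(M[1,0],M[0,0]),'delta tool',M.T@(k-s["tcp_pos"]))
E
```

```text
dial c [ 6.58615252e-01 -4.91345694e-04  1.51000000e-01]
205 [17 16 16 16 16 16 16 16 21 24 27 30 29 30 30 29 31 30 30 29 30 31 28 28
 22 29 30 29 31 30 30 30 31 30]
215 [15 17 17 17 15 17 16 16 17 23 26 28 30 30 30 31 31 30 29 30 30 30 29 28
 23 29 29 29 28 29 29 29 30 29]
222 [ 59  58  54  47  38  30  15  17  17  21  26  27  29  29  29  29  29  30
  29  29  29  29  29  28  25  29  38  38  54  97 115 115 116 115]
228 [ 59  59  59  59  59  59  59  57  35  20  24  27  29  29  28  29  29  29
  29  30  29  30  28  29  36  93 115 115 115 115 115 116 116 115]
tip [0.62775147 0.0379939  0.16      ] 0.0493324139045026 2.2467337340407036
pin [ 0.61290207 -0.01874256  0.156     ] 0.049221966674804066 -2.761728766273982
tool x ang 2.2196173749428945 delta tool [0.00110807 0.00202545 0.17007417]
```

Call:
apply_moves([
  {"tx": 0.001,"ty": 0.002,"tz": 0.019,"roll": 0},
  {"tx": 0,"ty": 0,"tz": 0.019,"roll": -0.01},
  {"tx": 0,"ty": 0,"tz": 0.019,"roll": -0.01},
  {"tx": 0,"ty": 0,"tz": 0.019,"roll": 0},
  {"tx": 0,"ty": 0,"tz": 0.019,"roll": 0},
  {"tx": 0,"ty": 0,"tz": 0.019,"roll": 0},
  {"tx": 0,"ty": 0,"tz": 0.019,"roll": 0},
  {"tx": 0,"ty": 0,"tz": 0.018,"roll": 0},
  {"tx": 0,"ty": 0,"tz": 0,"roll": 0},
  {"tx": 0,"ty": 0,"tz": 0,"roll": 0},
])

```text
time: 3.95
tcp_pos: [0.6577, -0.0005, 0.1689]
eef_rot: [0.436, 0.9, -0.001, -0.001]
wrist_force: [-0.2, 0.7, 0.8]
width: 0.0855
finger_force: 0.0
```

Call:
apply_moves([
  {"tx": 0,"ty": 0,"tz": 0,"roll": 0},
  {"tx": 0,"ty": 0,"tz": 0,"roll": 0},
  {"tx": 0,"ty": 0,"tz": 0,"roll": 0},
  {"tx": 0,"ty": 0,"tz": 0,"roll": 0},
  {"tx": 0,"ty": 0,"tz": 0,"roll": 0},
  {"tx": 0,"ty": 0,"tz": 0,"roll": 0},
  {"tx": 0,"ty": 0,"tz": 0,"roll": 0},
  {"tx": 0,"ty": 0,"tz": 0,"roll": 0},
  {"tx": 0,"ty": 0,"tz": 0,"roll": 0},
  {"tx": 0,"ty": 0,"tz": 0,"roll": 0},
], hand=0, grip_force=30)

```text
time: 4.78
tcp_pos: [0.6574, -0.0019, 0.1712]
eef_rot: [0.437, 0.9, -0.002, -0.001]
wrist_force: [-5.2, -3.6, 4.7]
width: 0.0133
finger_force: 34.1
```

Call:
apply_moves([
  {"tx": 0,"ty": -0.0015,"tz": -0.0015,"roll": 0},
  {"tx": 0,"ty": 0,"tz": 0,"roll": 0},
  {"tx": 0,"ty": 0,"tz": 0,"roll": -0.1},
  {"tx": 0,"ty": 0,"tz": 0,"roll": -0.1},
  {"tx": 0,"ty": 0,"tz": 0,"roll": -0.1},
  {"tx": 0,"ty": 0,"tz": 0,"roll": -0.1},
  {"tx": 0,"ty": 0,"tz": 0,"roll": -0.1},
  {"tx": 0,"ty": 0,"tz": 0,"roll": -0.1},
  {"tx": 0,"ty": 0,"tz": 0,"roll": -0.1},
  {"tx": 0,"ty": 0,"tz": 0,"roll": -0.1},
  {"tx": 0,"ty": 0,"tz": 0,"roll": -0.1},
  {"tx": 0,"ty": 0,"tz": 0,"roll": 0},
])

```text
time: 5.78
tcp_pos: [0.6566, -0.0034, 0.1713]
eef_rot: [-0.0, 1.0, -0.002, -0.001]
wrist_force: [-2.1, -4.7, -0.8]
width: 0.0131
finger_force: 33.3
```

```bash
cat > st.py <<'E'
from h import *
s=sensors.read_state();M=R.from_quat(s["eef_rot"]).as_matrix()
print(s["time"],s["tcp_pos"],'toolx',np.arctan2(M[1,0],M[0,0])%(2*np.pi),'F',s["wrist_force"],'T',s["wrist_torque"],s["width"],'j',s["joint_pos"].round(2))
E
python3 st.py
```

```text
5.7833 [ 0.65659371 -0.00344513  0.17125702] toolx 3.141629431596254 F [-2.09278586 -4.72920889 -0.81536094] T [-0.71813668  0.27627935  0.03138647] 0.013102657415139178 j [-0.07  0.43  1.6  -0.    1.12 -1.64]
```

Call:
apply_moves([
  {"tx": 0,"ty": -0.0015,"tz": 0,"roll": -0.04},
  {"tx": 0,"ty": 0,"tz": 0,"roll": -0.04},
  {"tx": 0,"ty": 0,"tz": 0,"roll": -0.03},
  {"tx": 0,"ty": 0,"tz": 0,"roll": 0},
  {"tx": 0,"ty": 0,"tz": 0,"roll": 0},
])

```text
time: 6.2
tcp_pos: [0.6566, -0.0037, 0.1713]
eef_rot: [-0.053, 0.999, -0.0, -0.001]
wrist_force: [-2.7, -3.0, -0.3]
width: 0.0131
finger_force: 33.3
```

```bash
python3 st.py
```

```text
6.2 [ 0.65662893 -0.00371391  0.17127778] toolx 3.247388835247132 F [-2.72197189 -2.98039482 -0.30888701] T [-0.4581141   0.43118378  0.05475665] 0.013149413467331035 j [-0.07  0.43  1.6  -0.    1.12 -1.75]
```

Call:
apply_moves([
  {"tx": 0,"ty": 0,"tz": 0,"roll": -0.03},
  {"tx": 0,"ty": 0,"tz": 0,"roll": 0},
  {"tx": 0,"ty": 0,"tz": 0,"roll": 0},
])

```text
time: 6.45
tcp_pos: [0.6566, -0.0037, 0.1713]
eef_rot: [-0.067, 0.998, -0.0, -0.001]
wrist_force: [-3.8, -4.8, -0.4]
width: 0.0135
finger_force: 35.2
```

```bash
python3 st.py
```

```text
6.45 [ 0.65662991 -0.00372785  0.17129487] toolx 3.2748682096653847 F [-3.80676652 -4.84295068 -0.36077749] T [-0.69629353  0.57240661 -0.6195301 ] 0.013476742759875216 j [-0.07  0.43  1.6  -0.    1.12 -1.78]
```

Torque rose to 0.62 N m, so the knob is on the stop. Now release, rise and check.

Call:
apply_moves([
  {"tx": 0,"ty": 0,"tz": 0,"roll": 0},
  {"tx": 0,"ty": 0,"tz": 0,"roll": 0},
  {"tx": 0,"ty": 0,"tz": 0,"roll": 0},
  {"tx": 0,"ty": 0,"tz": 0,"roll": 0},
  {"tx": 0,"ty": 0,"tz": 0,"roll": 0},
  {"tx": 0,"ty": 0,"tz": -0.02,"roll": 0},
  {"tx": 0,"ty": 0,"tz": -0.03,"roll": 0},
  {"tx": 0,"ty": 0,"tz": -0.03,"roll": 0},
  {"tx": 0,"ty": 0,"tz": -0.03,"roll": 0},
  {"tx": 0,"ty": 0,"tz": -0.03,"roll": 0},
  {"tx": 0,"ty": 0,"tz": -0.01,"roll": 0},
  {"tx": 0,"ty": 0,"tz": 0,"roll": 0},
], hand=1)

```text
time: 7.45
tcp_pos: [0.66, -0.003, 0.3266]
eef_rot: [-0.068, 0.998, -0.001, 0.004]
wrist_force: [-0.3, -0.2, 0.5]
width: 0.0857
finger_force: 0.0
```

```bash
python3 - <<'E'
from h import *
i=eyes.camera_info("wrist"); f=eyes.grab_frame("wrist")[:,:,::-1]; cv2.imwrite("pics/w3.png",f)
E
python3 st.py
```

```text
7.5 [ 0.65849456 -0.00293724  0.32327503] toolx 3.2779849658057945 F [ 0.09369001 -0.37225401 -0.36027293] T [0.01222641 0.00421242 0.02310265] 0.08554186013337174 j [-0.07  0.31  1.45  0.    1.38 -1.78]
```

View pics/w3.png

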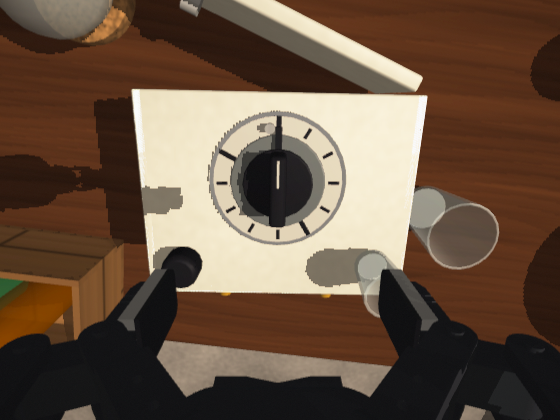

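The pointer is at the front beside the pin at (266,128), square to the front edge within about 0.005 rad, so the knob is done. Next I'll go in front of the door with the fingers closed.

Call:
apply_moves([
  {"tx": 0.0257,"ty": -0.0005,"tz": 0,"roll": 0},
  {"tx": 0.0257,"ty": -0.0005,"tz": 0,"roll": 0},
  {"tx": 0.0257,"ty": -0.0005,"tz": 0,"roll": 0},
  {"tx": 0.0257,"ty": -0.0005,"tz": 0,"roll": 0},
  {"tx": 0.0257,"ty": -0.0005,"tz": 0,"roll": 0},
  {"tx": 0.0257,"ty": -0.0005,"tz": 0,"roll": 0},
  {"tx": 0.0257,"ty": -0.0005,"tz": 0,"roll": 0},
  {"tx": 0.0257,"ty": -0.0005,"tz": 0,"roll": 0},
  {"tx": 0,"ty": 0,"tz": 0,"roll": 0},
  {"tx": 0,"ty": 0,"tz": 0,"roll": 0},
], hand=0)

```text
time: 8.33
tcp_pos: [0.4525, -0.0347, 0.3192]
eef_rot: [-0.068, 0.998, 0.001, -0.002]
wrist_force: [-0.4, -0.7, 0.4]
width: 0.0001
finger_force: 0.0
```

Call:
apply_moves([
  {"tx": 0,"ty": 0,"tz": 0.027,"roll": 0},
  {"tx": 0,"ty": 0,"tz": 0.027,"roll": 0},
  {"tx": 0,"ty": 0,"tz": 0.027,"roll": 0},
  {"tx": 0,"ty": 0,"tz": 0.027,"roll": 0},
  {"tx": 0,"ty": 0,"tz": 0.027,"roll": 0},
  {"tx": 0,"ty": 0,"tz": 0.027,"roll": 0},
  {"tx": 0,"ty": 0,"tz": 0.027,"roll": 0},
  {"tx": 0,"ty": 0,"tz": 0.027,"roll": 0},
  {"tx": 0,"ty": 0,"tz": 0,"roll": 0},
  {"tx": 0,"ty": 0,"tz": 0,"roll": 0},
])

```text
time: 9.17
tcp_pos: [0.4527, -0.0344, 0.1034]
eef_rot: [-0.068, 0.998, 0.001, -0.003]
wrist_force: [0.7, -0.2, 0.1]
width: -0.0002
finger_force: 0.0
```

```bash
python3 st.py
```

```text
9.1667 [ 0.45273178 -0.03439789  0.10339451] toolx 3.277971073121955 F [ 0.7256314  -0.2175298   0.05426864] T [ 0.01014737 -0.04419881  0.05302274] -0.00017341533549705077 j [-0.17  0.16  2.12  0.    0.87 -1.88]
```

Call:
apply_moves([
  {"tx": -0.01,"ty": -0.0025,"tz": 0,"roll": 0},
  {"tx": -0.01,"ty": -0.0025,"tz": 0,"roll": 0},
  {"tx": -0.01,"ty": -0.0025,"tz": 0,"roll": 0},
  {"tx": -0.01,"ty": -0.0025,"tz": 0,"roll": 0},
  {"tx": -0.01,"ty": -0.0025,"tz": 0,"roll": 0},
  {"tx": -0.01,"ty": -0.0025,"tz": 0,"roll": 0},
  {"tx": -0.01,"ty": -0.0025,"tz": 0,"roll": 0},
  {"tx": -0.01,"ty": -0.0025,"tz": 0,"roll": 0},
  {"tx": -0.007,"ty": -0.002,"tz": 0,"roll": 0},
  {"tx": 0,"ty": 0,"tz": 0,"roll": 0},
])

```text
time: 10.0
tcp_pos: [0.5453, -0.0451, 0.1058]
eef_rot: [-0.068, 0.998, -0.0, 0.001]
wrist_force: [1.0, -0.4, 1.3]
width: 0.0004
finger_force: 0.0
```

Call:
apply_moves([
  {"tx": -0.004,"ty": -0.001,"tz": 0,"roll": 0},
  {"tx": -0.004,"ty": -0.001,"tz": 0,"roll": 0},
  {"tx": 0,"ty": 0,"tz": 0,"roll": 0},
  {"tx": 0,"ty": 0,"tz": 0,"roll": 0},
])

```text
time: 10.33
tcp_pos: [0.5482, -0.0454, 0.1049]
eef_rot: [-0.068, 0.998, 0.001, -0.004]
wrist_force: [-7.1, 0.6, 2.8]
width: 0.0
finger_force: 3.2
```

Call:
apply_moves([
  {"tx": -0.002,"ty": 0,"tz": 0,"roll": 0},
  {"tx": -0.002,"ty": 0,"tz": 0,"roll": 0},
  {"tx": 0,"ty": 0,"tz": 0,"roll": 0},
  {"tx": 0,"ty": 0,"tz": 0,"roll": 0},
])

```text
time: 10.67
tcp_pos: [0.5557, -0.0453, 0.1056]
eef_rot: [-0.068, 0.998, 0.0, 0.0]
wrist_force: [-2.4, 0.0, -0.5]
width: 0.0003
finger_force: 1.3
```

Call:
apply_moves([
  {"tx": -0.002,"ty": 0,"tz": 0,"roll": 0},
  {"tx": -0.002,"ty": 0,"tz": 0,"roll": 0},
  {"tx": 0,"ty": 0,"tz": 0,"roll": 0},
  {"tx": 0,"ty": 0,"tz": 0,"roll": 0},
])

```text
time: 11.0
tcp_pos: [0.5556, -0.0452, 0.1056]
eef_rot: [-0.068, 0.998, -0.0, -0.005]
wrist_force: [-10.6, -2.6, 8.3]
width: -0.0001
finger_force: 5.7
```

The door snapped in and is now firm against the unit. I'll back off, rise and check.

Call:
apply_moves([
  {"tx": 0.01,"ty": 0,"tz": 0,"roll": 0},
  {"tx": 0.025,"ty": 0,"tz": 0,"roll": 0},
  {"tx": 0.03,"ty": 0,"tz": 0,"roll": 0},
  {"tx": 0.03,"ty": 0,"tz": 0,"roll": 0},
  {"tx": 0.03,"ty": 0,"tz": -0.02,"roll": 0},
  {"tx": 0.03,"ty": 0,"tz": -0.03,"roll": 0},
  {"tx": 0,"ty": 0,"tz": -0.03,"roll": 0},
  {"tx": 0,"ty": 0,"tz": -0.03,"roll": 0},
  {"tx": 0,"ty": 0,"tz": -0.03,"roll": 0},
  {"tx": 0,"ty": 0,"tz": -0.03,"roll": 0},
  {"tx": 0,"ty": 0,"tz": 0,"roll": 0},
  {"tx": 0,"ty": 0,"tz": 0,"roll": 0},
])

```text
time: 12.0
tcp_pos: [0.4089, -0.0662, 0.278]
eef_rot: [-0.068, 0.998, -0.001, 0.004]
wrist_force: [-0.1, -0.3, -0.2]
width: -0.0001
finger_force: 0.0
```

```bash
python3 - <<'E'
from h import *
a=eyes.grab_frame("top")[130:290,170:390,::-1]; b=eyes.grab_frame("scene")[170:330,190:350,::-1]
c=np.hstack([a,b]); cv2.imwrite("pics/fin.png",cv2.resize(c,None,fx=2.1,fy=2.1,interpolation=cv2.INTER_CUBIC))
E
python3 st.py
```

```text
12.1 [ 0.4065096  -0.06557195  0.27471233] toolx 3.2778467155063677 F [-0.48608075 -0.01369212 -0.16244153] T [-0.0187117   0.02165745 -0.00120499] 1.3368666559022197e-05 j [-0.27 -0.17  2.05  0.    1.26 -1.97]
```

View pics/fin.png

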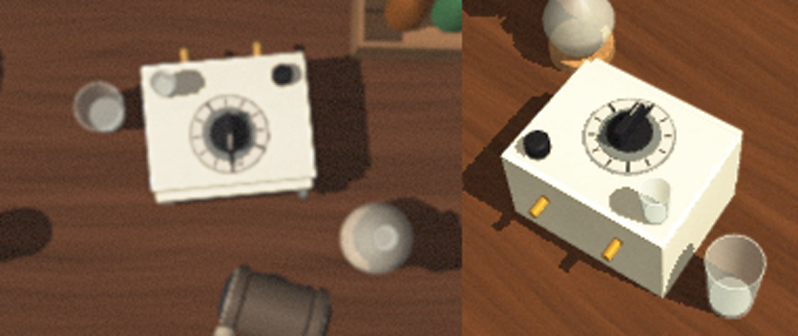

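The door is flush along the front edge (from (157,197) to (312,185) in the left panel). The knob points to the front, and the glassware hasn't moved.

```bash
python3 -c "
from workcell import ticket; print(ticket.close_job())"
```

```text
the job is handed in; nothing more can be done
None
```

The knob is back on its zero stop, the door is shut in its catch, the final pictures show the glass, beaker and flask near the unit unmoved, and the job is handed in at about 12 s; no verdict came back.

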